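# Hang the vial carrier on the mixer and set its click timer

## Task

Move the hanging vial carrier from the parking stand's double hook to the mixer's double hook, keeping it level, with its four vials in it, and never setting it down on the table on the way. Then, once it hangs there, turn the mixer's timer dial exactly four clicks clockwise from where it stands now, and let go. Leave the green dish and the swab box where they are.

Things in the scene. Friction and masses are not known exactly. Their poses are not given: they have to be found in the camera images.
- stand: Parking stand, fixed: grey base plate 160 x 140 x 10 mm, steel post 16 mm thick, 204 mm high, near its back edge, carrying a double hook. Origin on the worktop straight below the hook's saddle point; -x is the hook's open side, roughly to the robot; z up. Stand and mixer may change sides (left or right of the robot) and both are turned a little.
- stand_saddle (a point): Saddle of the stand's double hook: two parallel steel prongs 8 mm thick, at y = -40 and +40 mm, pointing to -x. Point midway between them, on the height of their axes at the lowest place, 167 mm above the worktop. Axes as the stand. Each prong is flat for x = -6 to 6 mm, rises to its tip at x = -30 mm (top 21 mm above this point), and back to a cross bar at x = +75 mm (30 mm higher), on the post.
- mixer: Vial mixer, fixed: grey base plate 190 x 360 x 10 mm; on its +y half a white housing 150 x 150 mm, top 85 mm above the worktop, with the timer dial on top; on its -y half a mast 206 mm high at x = +75 mm with a double hook. Origin on the worktop; hook saddle at y = -85 mm, dial axis at y = +105 mm, both at x = 0. -x is its front and the hook's open side, roughly to the robot; z up.
- mixer_saddle (a point): Saddle of the mixer's double hook, which has the same shape, sizes and height (167 mm above the worktop) as the stand's: midway between the prongs, on their axes at the lowest place. Axes as the mixer: prongs point to -x, cross bar along y.
- carrier_tab (a point): Vial carrier, loose, about 0.27 kg: grey open tray 42 x 134 x 40 mm, uprights 8 mm thick at y = -63 and +63 mm, steel bail bar 8 mm thick along y between their tops, and on the bar's middle a flat grip tab 12 mm thick (x), 44 mm wide (y). Point: inside the tab, 19 mm below its top, 30 mm above the bar's axis, 160 mm above the tray's underside. z up. It starts hanging by its bar on the stand's hook.
- carrier_bar (a point): Middle of the carrier's bail bar, on its axis, 130 mm above the tray's underside; axes as the tab. When the carrier hangs properly the bar lies across both prongs, this point 8 mm above the hook's saddle point, give or take a few mm, and the tray's underside is 45 mm above the worktop.
- dial_grip (a point): Black timer dial: skirt 62 mm across, 8 mm high, with an upright bar grip on it, 14 mm thick, 60 mm long, 42 mm high, one end pointed, white line on the pointed half. Point: on the turning axis, 35 mm above the housing's top (120 mm above the worktop), 15 mm below the grip's top, 26 mm above the skirt. Its -x axis runs along the bar to the pointed end.
- dial_pointer (a point): Pointed end of the dial's grip, 31 mm from the turning axis, at the height of the dial's grip point; it turns with the dial.
- dial (a joint): Dial angle in rad, growing clockwise seen from above; 0: pointed end to the mixer's front, at the first of eight black marks. Eight click stops 30 degrees (0.5236 rad) apart, 0 to 3.665, with end stops just beyond. It starts at rest in the first, second or third. Past half-way (up to about 0.1 N m) it snaps to the next stop; let go, it stays in the nearest.
- held_vial_0: One of the four glass vials standing in the carrier's pockets, 22 mm diameter, 47 mm high; origin at the centre of its foot, 4 mm above the tray's underside.
- held_vial_1: One of the four glass vials standing in the carrier's pockets, 22 mm diameter, 47 mm high; origin at the centre of its foot, 4 mm above the tray's underside.
- held_vial_2: One of the four glass vials standing in the carrier's pockets, 22 mm diameter, 47 mm high; origin at the centre of its foot, 4 mm above the tray's underside.
- held_vial_3: One of the four glass vials standing in the carrier's pockets, 22 mm diameter, 47 mm high; origin at the centre of its foot, 4 mm above the tray's underside.
- dish: Shallow pale green round dish, 66 mm across, 11 mm high; origin under its centre. Bystander.
- swabs: White and blue swab box, 55 x 60 mm, 90 mm high; origin under its centre. Bystander.
Things that resemble listed ones, but are neither listed nor needed, are in the scene too. Of the things that look like the part that bears carrier_tab, the smaller one is meant.

How it is judged:
By the outcome, as a careful person would: the job done as asked, in the order asked, and still so for the second after the job is handed in, with the robot touching nothing.
It also fails if it takes over 72 s, if anything falls off the work surface, if the arm or the gripper's body presses on something with over 40 N, if the wrist force passes 120 N, or if a joint passes its speed limit or range.

## Robot

A 6-joint arm with a two-finger parallel gripper is mounted at the origin on a cart in front of the work surface, level with it; the furniture and walls round the work are solid. World frame = base frame: x ahead of the robot, y to its left, z up, the work surface at z = 0. Lengths are in m, angles in rad, forces in N, time in s.
With the tool pointing down it reaches from about 0.35 to 0.85 m from the base axis. Payload 8.1 kg.
Tool frame: the origin (TCP) lies between the finger pads; the fingertips stand 14 mm ahead of it and the grasp point (between the pads) lies 5 mm behind it; z points along the fingers, y is the line along which they close (so a half turn about z gives the same grasp; the last joint's range is limited). The gripper opens to 93 mm and grips with 3 to 60 N. Pads are 15 mm wide; open, the fingers measure 128 mm over their backs; the gripper's body (75 mm by 188 mm) begins 65 mm behind the grasp point.
Start: joints at [1.207, 0.13, 1.488, -0, 1.523, -0.085], TCP at [0.165, 0.577, 0.233] pointing down, gripper open.
Joint ranges: [-2.96, 2.96], [-0.89, 2.26], [0.02, 2.5], [-1.34, 4.48], [0, 2.73], [-2.66, 2.66]. Speed limits (rad/s): [2.39, 2.39, 2.79, 3.14, 3.14, 3.14].

## Interface

Orientations are given as a rotation vector (axis times angle).
In Python, from plant import robot gives the robot as it stands.
- The arm moves only by the tool arm_command, never from a script. Its argument "targets" is a list of rows, each an object of numbers: "x", "y", "z": the shift along the world's x, y, z in units of 500 mm (1.0 is 500 mm); "rx", "ry", "rz": the turn, a rotation vector about the world's x, y, z in units of 2 rad (1.0 is 2 rad); "claw": the closure in counts, from 0 (fully open) to 255 (shut). In form: [{"x": .., "y": .., "z": .., "rx": .., "ry": .., "rz": .., "claw": ..}, ...]. A call has 1 to 10 rows; each row is the pose to reach, as a shift and turn from the pose commanded when the call began; what a row does not reach only later rows make up. A row lasts 1/12 s, in which the tool goes at most 41.7 mm and 7.16 degrees, less where a joint would pass 70% of its speed; a pose out of reach is approached as far as the arm can. A call with a number of a shift or a turn outside -1 to 1 is refused whole. A call with a gripper value outside its range is refused whole. The fingers move at their own pace and stop on an object; "squeeze" is the grip in N (left out, the last holds). Time passes only in rows, so rows that repeat a pose let the fingers close. It gives the time, the measured TCP pose, the force, the opening and the grip force at its end, in the units of the state.
- robot.read_state(): the state, without advancing time (a new reading comes with each control period).
- robot.read_camera(name): name is "scene" or "side" or "wrist"; returns (picture, depth): 384x512x3 uint8, red, green, blue; 384x512 float32, m along the optical axis (not along the pixel's ray), 0 where there is no reading.
- robot.get_calibration(name): a dict with "intrinsics" (3x3 intrinsics, pixels), "origin" and "orientation" of the camera in the world. Camera axes: x right, y up, looking along -z (the intrinsics and any distortion apply to the point x, -y, -z); pixel columns grow to the right and rows downward; lengths in m; the calibration is good to about 2 mm. A picture is of the moment at which its call begins: read the wrist's pose just before it. get_calibration takes no time and is no camera call; for the wrist camera it gives the pose at the moment of the call.
- robot.close_job(): hands the job in; it is judged then, once.
The state is a dict: "t": time; "q": joint angles; "dq": joint speeds; "joint_torque": joint torques, N m; "tool_pos": TCP position; "orientation": TCP orientation; "force": force on the tool from outside, world axes, zero at the start; "wrist_torque": the same for the moment, N m; "opening": finger opening in m; "gripper_force": force on a finger pad.
Only numpy, scipy, OpenCV 4.12 (cv2) and the standard library are available. Lean on these libraries where they do the work, as an engineer would, in place of code of your own. Each camera call takes 0.05 s, during which the arm holds its last target. There are 200 camera calls.

## Working session

There is one attempt and no reset: what is moved stays moved. The work goes in short steps, Python scripts to look and compute and a tool call to move; the robot and the scene stay as the last step left them, time stands still between calls to the robot, and variables do not carry over. Pictures are saved under pics/ and viewed, at most 11 in all, crops included, and the job is handed in when it is done.

Besides the shell and the picture viewer there is one more tool, called by a JSON object that holds its "api" and its "payload". arm_command: Moves the arm, as the interface text tells. Shifts and turns lie within -1 to 1; 1 stands for 500 mm of shift or 2 rad of turn. Its arguments: {"type":"object","properties":{"targets":{"type":"array","items":{"type":"object","properties":{"x":{"type":"number","minimum":-1,"maximum":1},"y":{"type":"number","minimum":-1,"maximum":1},"z":{"type":"number","minimum":-1,"maximum":1},"rx":{"type":"number","minimum":-1,"maximum":1},"ry":{"type":"number","minimum":-1,"maximum":1},"rz":{"type":"number","minimum":-1,"maximum":1},"claw":{"type":"number"}}}},"squeeze":{"type":"number"}},"required":["targets"]}

```bash
ls; mkdir -p pics; cat > h.py <<'E'
import numpy as np, cv2
from plant import robot
def shot(n):
    c=robot.get_calibration(n); p,d=robot.read_camera(n); return p,d,c
def R(c):
    o=np.array(c["orientation"],float)
    return o if o.shape==(3,3) else cv2.Rodrigues(o)[0]
def cloud(d,c):
    K=np.array(c["intrinsics"]); v,u=np.mgrid[:d.shape[0],:d.shape[1]]
    P=np.stack([(u-K[0,2])/K[0,0]*d,-(v-K[1,2])/K[1,1]*d,-d],-1)
    return P@R(c).T+np.array(c["origin"])
def ray(u,v,c,z):
    K=np.array(c["intrinsics"]); r=R(c)@np.array([(u-K[0,2])/K[0,0],-(v-K[1,2])/K[1,1],-1]); o=np.array(c["origin"])
    return o+r*(z-o[2])/r[2]
def proj(P,c):
    K=np.array(c["intrinsics"]); q=(np.asarray(P)-np.array(c["origin"]))@R(c)
    return np.stack([K[0,2]-K[0,0]*q[...,0]/q[...,2],K[1,2]+K[1,1]*q[...,1]/q[...,2]],-1)
E
python3 - <<'E'
from h import *
for n in("scene","side"):
    p,d,c=shot(n); print(n,c,(d>0).mean()); np.savez(f"pics/{n}0",p=p,d=d,**{k:c[k] for k in("intrinsics","origin","orientation")})
    cv2.imwrite(f"pics/{n}0.png",p[:,:,::-1])
print(robot.read_state())
E
```

```text
pics
scene {'intrinsics': array([[409.37784124,   0.        , 252.06661927],
       [  0.        , 409.37784124, 188.11775529],
       [  0.        ,   0.        ,   1.        ]]), 'origin': array([ 3.27873843e-04, -6.12185351e-01,  1.06490589e+00]), 'orientation': array([ 0.68326069, -0.28068291, -0.69872782])} 0.9923807779947916
side {'intrinsics': array([[420.70623451,   0.        , 255.55356071],
       [  0.        , 420.70623451, 185.97266471],
       [  0.        ,   0.        ,   1.        ]]), 'origin': array([ 0.19368916, -1.22725503,  1.10198527]), 'orientation': array([ 0.91321496, -0.12984725, -0.25842727])} 0.9953409830729166
{'t': 0.1, 'q': array([ 1.20658974e+00,  1.31104695e-01,  1.48916823e+00, -3.43666849e-05,
        1.52300663e+00, -8.54543585e-02]), 'dq': array([-0.00176464, -0.00042484,  0.00066735,  0.00147872, -0.00092838,
       -0.00029901]), 'joint_torque': array([ 6.95345279e-04, -5.61344862e+01, -4.93093014e+01,  7.69293378e-02,
        2.92680028e-02,  2.16347473e-05]), 'tool_pos': array([0.16493858, 0.5763689 , 0.23168213]), 'orientation': array([-4.36396376e-01, -3.11078820e+00,  2.59483664e-03]), 'force': array([ 0.15457357, -0.50619337,  0.05988261]), 'wrist_torque': array([ 0.02968381,  0.00463117, -0.04438891]), 'gripper_force': 0.0, 'opening': 0.09286584364812249}
```

View pics/scene0.png

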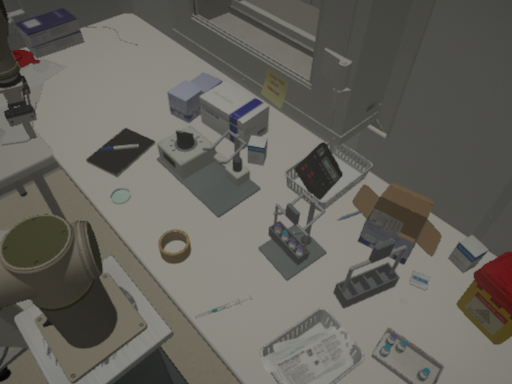

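View pics/side0.png

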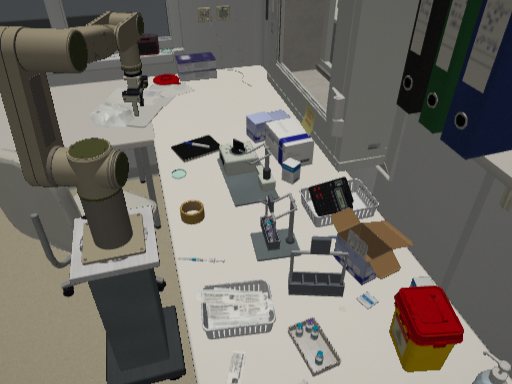

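The scene picture shows the carrier with its vials hanging at about (288,235). The mixer is at (205,170) with its dial at (184,140) and its hook at (232,150). The green dish is at (120,196).

Things that could be taken for the carrier tab:
- The tab on the hanging carrier at (293,213) in scene, (270,202) in side. It is the smaller one, holds the vials and hangs on the stand.
- The tab on the bigger empty carrier standing at (380,250) in scene, (320,243) in side.

I choose the hanging one and check it in a close crop.

```bash
python3 - <<'E'
from h import *
a=np.load("pics/scene0.npz"); p=a["p"][:,:,::-1]; P=cloud(a["d"],a)
A=cv2.resize(p[180:280,240:340],None,fx=5,fy=5,interpolation=2)[:500,:400]; B=cv2.resize(p[115:215,155:275],None,fx=4,fy=5,interpolation=2)[:500,:400]
A=cv2.resize(p[190:280,250:330],(400,450),interpolation=2);B=cv2.resize(p[120:210,155:275],(400,300),interpolation=2)
o=np.zeros((450,800,3),np.uint8);o[:,:400]=A;o[:300,400:]=B;cv2.imwrite("pics/crop.png",o)
for u,v in[(293,213),(288,243),(184,140),(238,165),(257,148),(120,196),(380,250),(195,150),(210,190),(290,258),(175,243),(320,170)]: print(u,v,P[v,u].round(3))
m=(P[...,2]>.19)&(P[...,2]<.26)&(P[...,0]>.3)&(P[...,0]<.9)&(P[...,1]>-.5)&(P[...,1]<.5)
n,l,s,ce=cv2.connectedComponentsWithStats(m.astype(np.uint8))
for i in range(1,n):
    if s[i,4]>8: q=P[l==i];print(s[i],q.mean(0).round(3),q.min(0).round(3),q.max(0).round(3))
E
```

```text
293 213 [ 0.537 -0.202  0.214]
288 243 [ 0.538 -0.199  0.069]
184 140 [0.555 0.329 0.102]
238 165 [0.628 0.126 0.084]
257 148 [0.736 0.149 0.079]
120 196 [0.284 0.338 0.004]
380 250 [ 0.606 -0.427  0.226]
195 150 [0.564 0.279 0.084]
210 190 [0.526 0.155 0.009]
290 258 [ 0.519 -0.229  0.043]
175 243 [ 0.315  0.065 -0.004]
320 170 [ 0.836 -0.061  0.063]
[ 210   54  148   93 1392] [0.823 0.124 0.242] [ 0.798 -0.122  0.218] [0.899 0.5   0.26 ]
[224 130  23  20 112] [0.629 0.134 0.198] [0.609 0.09  0.19 ] [0.642 0.179 0.208]
[297 192  29  26 153] [ 0.614 -0.206  0.198] [ 0.591 -0.249  0.19 ] [ 0.627 -0.16   0.205]
[286 204  14  18 154] [ 0.539 -0.199  0.211] [ 0.534 -0.219  0.191] [ 0.548 -0.174  0.225]
[371 239  25  21 291] [ 0.62  -0.428  0.218] [ 0.596 -0.442  0.19 ] [ 0.655 -0.411  0.235]
```

View pics/crop.png

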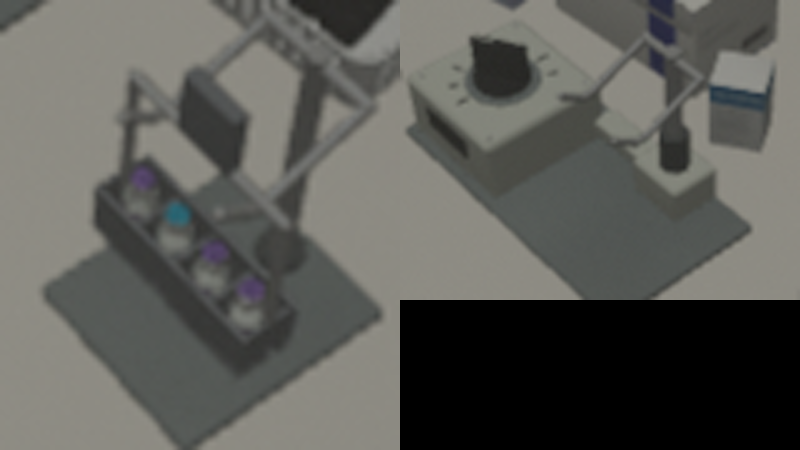

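The crop confirms it: four vials with violet and cyan caps in the small tray, its bar lying across both prongs of the stand. The mixer's hook is empty and the dial sits on the housing. Next I move towards a wrist-camera view over the mixer.

{"api": "arm_command", "payload": {"targets": [{"x": 0.05, "y": -0.05, "z": 0.1, "rz": -0.06, "claw": 0}, {"x": 0.67, "y": -0.8, "z": 0.36, "rz": -0.645, "claw": 0}, {"x": 0.67, "y": -0.8, "z": 0.36, "rz": -0.645, "claw": 0}, {"x": 0.67, "y": -0.8, "z": 0.36, "rz": -0.645, "claw": 0}, {"x": 0.67, "y": -0.8, "z": 0.36, "rz": -0.645, "claw": 0}, {"x": 0.67, "y": -0.8, "z": 0.36, "rz": -0.645, "claw": 0}, {"x": 0.67, "y": -0.8, "z": 0.36, "rz": -0.645, "claw": 0}, {"x": 0.67, "y": -0.8, "z": 0.36, "rz": -0.645, "claw": 0}, {"x": 0.67, "y": -0.8, "z": 0.36, "rz": -0.645, "claw": 0}, {"x": 0.67, "y": -0.8, "z": 0.36, "rz": -0.645, "claw": 0}]}}

```text
schema error: expected keys x, y, z, rx, ry, rz, claw
```

{"api": "arm_command", "payload": {"targets": [{"x": 0.05, "y": -0.05, "z": 0.1, "rx": 0, "ry": 0, "rz": -0.06, "claw": 0}, {"x": 0.67, "y": -0.8, "z": 0.36, "rx": 0, "ry": 0, "rz": -0.645, "claw": 0}, {"x": 0.67, "y": -0.8, "z": 0.36, "rx": 0, "ry": 0, "rz": -0.645, "claw": 0}, {"x": 0.67, "y": -0.8, "z": 0.36, "rx": 0, "ry": 0, "rz": -0.645, "claw": 0}, {"x": 0.67, "y": -0.8, "z": 0.36, "rx": 0, "ry": 0, "rz": -0.645, "claw": 0}, {"x": 0.67, "y": -0.8, "z": 0.36, "rx": 0, "ry": 0, "rz": -0.645, "claw": 0}, {"x": 0.67, "y": -0.8, "z": 0.36, "rx": 0, "ry": 0, "rz": -0.645, "claw": 0}, {"x": 0.67, "y": -0.8, "z": 0.36, "rx": 0, "ry": 0, "rz": -0.645, "claw": 0}, {"x": 0.67, "y": -0.8, "z": 0.36, "rx": 0, "ry": 0, "rz": -0.645, "claw": 0}, {"x": 0.67, "y": -0.8, "z": 0.36, "rx": 0, "ry": 0, "rz": -0.645, "claw": 0}]}}

```text
t: 0.93
tool_pos: [0.4126, 0.2812, 0.3725]
orientation: [-2.175, -2.266, 0.0]
force: [0.9, 0.7, 0.4]
opening: 0.0928
gripper_force: 0.0
```

```bash
cat >> h.py <<'E'
def save(n,tag):
    p,d,c=shot(n); np.savez(f"pics/{tag}",p=p,d=d,**{k:c[k] for k in("intrinsics","origin","orientation")}); cv2.imwrite(f"pics/{tag}.png",p[:,:,::-1]); return p,d,c
E
python3 - <<'E'
from h import *
p,d,c=save("wrist","w1"); print(c,robot.read_state()["tool_pos"]); print(R(c))
for P in([.55,.32,.12],[.555,.13,.17],[.54,-.2,.2]): print(proj(P,c))
E
```

```text
{'intrinsics': array([[308.68153032,   0.        , 257.28223089],
       [  0.        , 308.68153032, 190.39905855],
       [  0.        ,   0.        ,   1.        ]]), 'origin': array([0.40949687, 0.35497995, 0.52541518]), 'orientation': array([-0.27504653, -0.0051891 ,  0.04203076])} [0.41727788 0.27618682 0.3748295 ]
[[ 9.99109017e-01 -4.07813252e-02 -1.08653843e-02]
 [ 4.21993826e-02  9.61540579e-01  2.71401783e-01]
 [-6.20616447e-04 -2.71618481e-01  9.62404809e-01]]
[364.34793058 135.96061725]
[361.09289517 286.29523372]
[328.39046849 489.35837318]
```

View pics/w1.png

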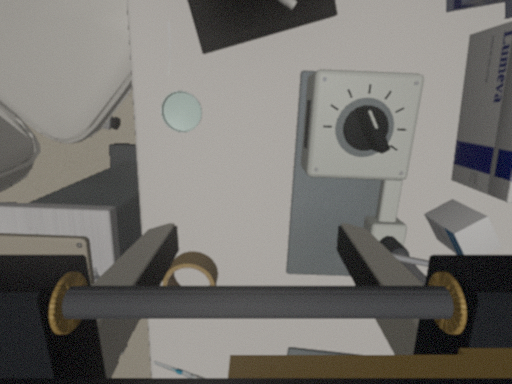

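The wrist view shows the mixer from above, with the dial at (365,127) and its pointer towards the upper left by the white line. The dish is at (182,111), and the hook is partly hidden behind the finger at (395,255). I'll move closer over the hook.

{"api": "arm_command", "payload": {"targets": [{"x": 0.12, "y": -0.39, "z": 0.05, "rx": 0, "ry": 0, "rz": 0, "claw": 0}, {"x": 0.12, "y": -0.39, "z": 0.05, "rx": 0, "ry": 0, "rz": 0, "claw": 0}, {"x": 0.12, "y": -0.39, "z": 0.05, "rx": 0, "ry": 0, "rz": 0, "claw": 0}, {"x": 0.12, "y": -0.39, "z": 0.05, "rx": 0, "ry": 0, "rz": 0, "claw": 0}, {"x": 0.12, "y": -0.39, "z": 0.05, "rx": 0, "ry": 0, "rz": 0, "claw": 0}, {"x": 0.12, "y": -0.39, "z": 0.05, "rx": 0, "ry": 0, "rz": 0, "claw": 0}, {"x": 0.12, "y": -0.39, "z": 0.05, "rx": 0, "ry": 0, "rz": 0, "claw": 0}]}}

```text
t: 1.57
tool_pos: [0.4723, 0.0863, 0.3969]
orientation: [-2.173, -2.269, 0.001]
force: [-1.0, 0.2, -0.9]
opening: 0.0931
gripper_force: 0.0
```

```bash
python3 - <<'E'
from h import *
p,d,c=save("wrist","w2"); s=robot.read_state(); print(s["tool_pos"],s["orientation"],s["t"])
E
```

```text
[0.47194113 0.08768133 0.39675476] [-2.16997373e+00 -2.27054361e+00  4.11058954e-04] 1.6167
```

{"api": "arm_command", "payload": {"targets": [{"x": 0, "y": -0.58, "z": 0, "rx": 0, "ry": 0, "rz": 0, "claw": 0}, {"x": 0, "y": -0.58, "z": 0, "rx": 0, "ry": 0, "rz": 0, "claw": 0}, {"x": 0, "y": -0.58, "z": 0, "rx": 0, "ry": 0, "rz": 0, "claw": 0}, {"x": 0, "y": -0.58, "z": 0, "rx": 0, "ry": 0, "rz": 0, "claw": 0}, {"x": 0, "y": -0.58, "z": 0, "rx": 0, "ry": 0, "rz": 0, "claw": 0}, {"x": 0, "y": -0.58, "z": 0, "rx": 0, "ry": 0, "rz": 0, "claw": 0}, {"x": 0, "y": -0.58, "z": 0, "rx": 0, "ry": 0, "rz": 0, "claw": 0}, {"x": 0, "y": -0.58, "z": 0, "rx": 0, "ry": 0, "rz": 0, "claw": 0}, {"x": 0, "y": -0.58, "z": 0, "rx": 0, "ry": 0, "rz": 0, "claw": 0}, {"x": 0, "y": -0.58, "z": 0, "rx": 0, "ry": 0, "rz": 0, "claw": 0}]}}

```text
t: 2.45
tool_pos: [0.4724, -0.2004, 0.3968]
orientation: [-2.166, -2.274, -0.001]
force: [-0.7, -0.9, -0.0]
opening: 0.0929
gripper_force: 0.0
```

```bash
python3 - <<'E'
from h import *
p,d,c=save("wrist","w3"); s=robot.read_state(); print(s["tool_pos"],s["orientation"],s["t"])
a=np.load("pics/w2.npz")["p"]; b=np.load("pics/w1.npz")["p"]
o=np.zeros((600,800,3),np.uint8); h=lambda i,w,hh:cv2.resize(i[:,:,::-1],(w,hh),interpolation=2)
o[:300,:400]=h(a,400,300);o[300:,:400]=h(p,400,300);o[:400,400:]=h(b[70:180,310:420],400,400)
cv2.imwrite("pics/m3.png",o)
E
```

```text
[ 0.47249803 -0.20003897  0.39705231] [-2.16541070e+00 -2.27528154e+00 -7.84374348e-04] 2.5
```

View pics/m3.png

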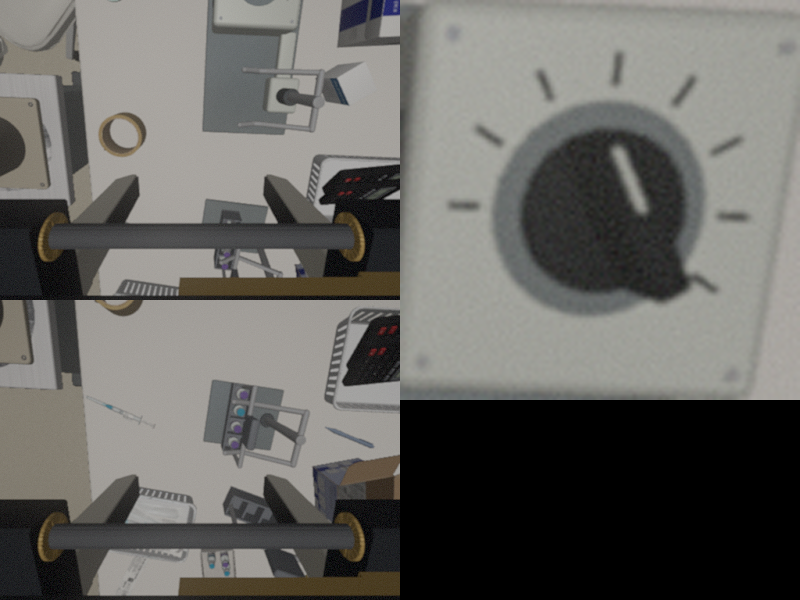

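The composite shows three things:
- **Mixer hook:** its prongs are at the pixels around (245-320, 70-128) of the upper-left panel.
- **Stand and carrier:** the carrier is seen from above at about (238,420) in the lower-left panel.
- **Dial:** the white line points up-left, roughly at the third mark.

Now I'll measure.

```bash
python3 - <<'E'
from h import *
def load(t): a=np.load(f"pics/{t}.npz"); return a["p"],cloud(a["d"],a),a
def pca(q):
    m=q[:,:2].mean(0); w,v=np.linalg.eigh(np.cov((q[:,:2]-m).T)); e=v[:,1]; return m.round(4),np.degrees(np.arctan2(e[1],e[0])).round(1),(2*np.sqrt(3*w[::-1])).round(4)
def sel(P,x,y,z): return (P[...,0]>x[0])&(P[...,0]<x[1])&(P[...,1]>y[0])&(P[...,1]<y[1])&(P[...,2]>z[0])&(P[...,2]<z[1])
for t in("w1","w2","w3","scene0","side0"):
    p,P,a=load(t); print("==",t)
    for nm,x,y,z in[("dialtop",(.5,.62),(.25,.40),(.126,.15)),("housing",(.45,.68),(.2,.42),(.078,.09)),("mixcross",(.59,.67),(.06,.22),(.188,.215)),("mixprongs",(.5,.6),(.05,.21),(.155,.195)),("tab",(.51,.57),(-.25,-.15),(.196,.235)),("tabtop",(.51,.57),(-.25,-.15),(.219,.235)),("stcross",(.59,.66),(-.28,-.12),(.188,.215)),("bar",(.51,.57),(-.28,-.12),(.165,.186)),("rim",(.48,.59),(-.3,-.1),(.075,.098))]:
        q=P[sel(P,x,y,z)]
        if len(q)>15: print(nm,len(q),pca(q),"z",np.percentile(q[:,2],[5,50,95]).round(3))
    # base plates
    for nm,x,y in[("mixbase",(.38,.72),(.0,.45)),("stbase",(.4,.7),(-.32,-.08))]:
        hsv=cv2.cvtColor(p,cv2.COLOR_RGB2HSV); m=sel(P,x,y,(.003,.02))&(hsv[...,2]<125)
        q=P[m][:,:2].astype(np.float32)
        if len(q)>100:
            (cx,cy),(w,h),an=cv2.minAreaRect(q*1000); print(nm,len(q),round(cx),round(cy),round(w),round(h),round(an,1))
E
```

```text
== w1
dialtop 593 (array([0.5582, 0.3288]), np.float64(120.1), array([0.0588, 0.0141])) z [0.129 0.135 0.137]
housing 9518 (array([0.5566, 0.3333]), np.float64(-144.0), array([0.1585, 0.1569])) z [0.083 0.086 0.087]
mixcross 100 (array([0.6131, 0.1797]), np.float64(-175.0), array([0.0168, 0.0071])) z [0.188 0.191 0.195]
mixprongs 80 (array([0.5934, 0.1802]), np.float64(169.8), array([0.0142, 0.0065])) z [0.178 0.183 0.186]
mixbase 7489 487 230 262 462 44.3
stbase 295 564 -128 148 17 1.4
== w2
housing 4021 (array([0.5602, 0.2751]), np.float64(-178.7), array([0.1469, 0.0444])) z [0.082 0.086 0.087]
mixcross 1315 (array([0.6286, 0.1407]), np.float64(90.7), array([0.1001, 0.0305])) z [0.19  0.201 0.207]
mixprongs 876 (array([0.5655, 0.1418]), np.float64(89.6), array([0.1372, 0.0738])) z [0.17  0.178 0.188]
stcross 173 (array([ 0.612 , -0.1609]), np.float64(175.1), array([0.0329, 0.008 ])) z [0.189 0.195 0.202]
bar 372 (array([ 0.5459, -0.1559]), np.float64(-151.6), array([0.0394, 0.0389])) z [0.17  0.178 0.184]
rim 580 (array([ 0.5416, -0.2039]), np.float64(84.8), array([0.1707, 0.0433])
[... 1948 characters left out ...]
z [0.189 0.199 0.208]
mixprongs 76 (array([0.5641, 0.1365]), np.float64(90.1), array([0.1399, 0.0751])) z [0.169 0.178 0.189]
tab 66 (array([ 0.5409, -0.2013]), np.float64(89.6), array([0.0463, 0.0131])) z [0.199 0.221 0.228]
tabtop 36 (array([ 0.5416, -0.1977]), np.float64(85.5), array([0.0445, 0.0129])) z [0.22  0.225 0.228]
stcross 93 (array([ 0.6126, -0.2052]), np.float64(85.5), array([0.1062, 0.027 ])) z [0.191 0.201 0.207]
bar 101 (array([ 0.54  , -0.2121]), np.float64(89.7), array([0.1399, 0.0415])) z [0.169 0.178 0.184]
rim 240 (array([ 0.5386, -0.2058]), np.float64(86.3), array([0.1465, 0.0434])) z [0.076 0.085 0.095]
mixbase 1216 558 250 299 440 7.5
stbase 836 595 -207 146 224 84.6
```

```bash
python3 - <<'E'
from h import *
def load(t): a=np.load(f"pics/{t}.npz"); return a["p"],cloud(a["d"],a),a
def sel(P,x,y,z): return (P[...,0]>x[0])&(P[...,0]<x[1])&(P[...,1]>y[0])&(P[...,1]<y[1])&(P[...,2]>z[0])&(P[...,2]<z[1])
for t,yc in(("w2",.141),("scene0",.134),("side0",.135),("w3",-.196)):
    p,P,a=load(t); print("==",t)
    q=P[sel(P,(.49,.66),(yc-.06,yc+.06),(.158,.215))]
    if t=="w3": x0=.6139
    for s in(-1,1):
        r=q[(s*(q[:,1]-yc)>.025)&(s*(q[:,1]-yc)<.055)]
        b=(r[:,0]<.612); k=np.polyfit(r[b,0],r[b,1],1)
        lo=[ (round(x,3),round(float(np.percentile(g,80)),3)) for x in np.arange(.5,.66,.006) if len(g:=r[abs(r[:,0]-x)<.003][:,2])>1]
        print(s,len(r),"slope deg",np.degrees(np.arctan(k[0])).round(1),"y@.555",np.polyval(k,.555).round(4),lo)
    m=sel(P,(.45,.68),(.2,.42),(.08,.09)); m=cv2.morphologyEx(m.astype(np.uint8),cv2.MORPH_OPEN,np.ones((5,5)))
    c,_=cv2.findContours(m,0,2)
p,P,a=load("w1"); m=cv2.morphologyEx(sel(P,(.45,.68),(.2,.45),(.078,.09)).astype(np.uint8),cv2.MORPH_OPEN,np.ones((3,3)))
q=P[m>0][:,:2]; print("housing",cv2.minAreaRect((q*1000).astype(np.float32)))
hsv=cv2.cvtColor(p,cv2.COLOR_RGB2HSV); q=P[sel(P,(.5,.62),(.26,.39),(.126,.15))&(hsv[...,2]>120)]; print("white",len(q),q.mean(0))
q=P[sel(P,(.5,.62),(.26,.39),(.09,.097))]; print("skirt",q.mean(0),cv2.minEnclosingCircle((q[:,:2]*1000).astype(np.float32)))
E
```

```text
== w2
-1 780 slope deg 0.0 y@.555 0.0989 [(np.float64(0.53), 0.189), (np.float64(0.536), 0.186), (np.float64(0.542), 0.182), (np.float64(0.548), 0.178), (np.float64(0.554), 0.174), (np.float64(0.56), 0.171), (np.float64(0.566), 0.172), (np.float64(0.572), 0.174), (np.float64(0.578), 0.178), (np.float64(0.584), 0.18), (np.float64(0.59), 0.183), (np.float64(0.596), 0.185), (np.float64(0.602), 0.188), (np.float64(0.608), 0.191), (np.float64(0.614), 0.193), (np.float64(0.62), 0.196), (np.float64(0.626), 0.198), (np.float64(0.632), 0.203), (np.float64(0.638), 0.203)]
1 866 slope deg 0.1 y@.555 0.1782 [(np.float64(0.524), 0.188), (np.float64(0.53), 0.188), (np.float64(0.536), 0.186), (np.float64(0.542), 0.182), (np.float64(0.548), 0.178), (np.float64(0.554), 0.173), (np.float64(0.56), 0.172), (np.float64(0.566), 0.173), (np.float64(0.572), 0.175), (np.float64(0.578), 0.178), (np.float64(0.584), 0.18), (np.float64(0.59), 0.183), (np.float64(0.596), 0.186), (np.float64(0.602), 0.188), (np.float64(0.608), 0.19), (np.float64(0.614), 0.193), (np.float64(0.62), 0.196), (np.float64(0.626), 0.199)
[... 3083 characters left out ...]
2), (np.float64(0.536), 0.178), (np.float64(0.542), 0.178), (np.float64(0.548), 0.18), (np.float64(0.554), 0.176), (np.float64(0.56), 0.175), (np.float64(0.566), 0.178), (np.float64(0.572), 0.18), (np.float64(0.578), 0.183), (np.float64(0.584), 0.186), (np.float64(0.59), 0.188), (np.float64(0.596), 0.19), (np.float64(0.602), 0.193), (np.float64(0.608), 0.196), (np.float64(0.614), 0.198), (np.float64(0.62), 0.202), (np.float64(0.626), 0.203)]
housing ((559.6101684570312, 328.545166015625), (148.71458435058594, 149.64080810546875), 0.13784724473953247)
white 52 [0.55297797 0.34014577 0.13648245]
skirt [0.55373038 0.32750786 0.09467111] ((559.68310546875, 328.5619201660156), 30.853078842163086)
```

Measured:
- **Mixer:** yaw about 0, saddle at (0.559, 0.137), dial axis at (0.559, 0.326). The dial is at 60°, the third stop, so the goal is 180°.
- **Stand:** yaw about -5°, tab at (0.5425, -0.196), its top at z = 0.224.

Now I approach above the tab.

{"api": "arm_command", "payload": {"targets": [{"x": 0.14, "y": 0.008, "z": -0.19, "rx": 0, "ry": 0, "rz": -0.067, "claw": 90}, {"x": 0.14, "y": 0.008, "z": -0.19, "rx": 0, "ry": 0, "rz": -0.067, "claw": 90}, {"x": 0.14, "y": 0.008, "z": -0.19, "rx": 0, "ry": 0, "rz": -0.067, "claw": 90}, {"x": 0.14, "y": 0.008, "z": -0.25, "rx": 0, "ry": 0, "rz": -0.067, "claw": 90}, {"x": 0.14, "y": 0.008, "z": -0.31, "rx": 0, "ry": 0, "rz": -0.067, "claw": 90}, {"x": 0.14, "y": 0.008, "z": -0.31, "rx": 0, "ry": 0, "rz": -0.067, "claw": 90}, {"x": 0.14, "y": 0.008, "z": -0.31, "rx": 0, "ry": 0, "rz": -0.067, "claw": 90}]}}

```text
t: 3.08
tool_pos: [0.5413, -0.1956, 0.2409]
orientation: [-2.31, -2.123, 0.002]
force: [0.4, -0.2, 0.1]
opening: 0.0603
gripper_force: 0.0
```

```bash
python3 - <<'E'
from h import *
s=robot.read_state(); print(s["tool_pos"],s["orientation"],s["opening"]); f=cv2.Rodrigues(s["orientation"])[0]; print(f)
def sel(P,x,y,z): return (P[...,0]>x[0])&(P[...,0]<x[1])&(P[...,1]>y[0])&(P[...,1]<y[1])&(P[...,2]>z[0])&(P[...,2]<z[1])
p,d,c=save("wrist","w4"); P=cloud(d,c)
q=P[sel(P,(.51,.57),(-.25,-.15),(.219,.228))]; print(len(q),q.mean(0),cv2.minAreaRect((q[:,:2]*1000).astype(np.float32)))
E
```

```text
[ 0.54131198 -0.19555638  0.2409152 ] [-2.31030281e+00 -2.12336702e+00  2.00932538e-03] 0.0602920521321438
[[ 0.08417864  0.99644465 -0.00346606]
 [ 0.99644943 -0.0841725   0.00187863]
 [ 0.0015802  -0.00361189 -0.99999223]]
1376 [ 0.5439588  -0.19353583  0.22396874] ((529.8238525390625, -193.67762756347656), (43.73190689086914, 40.61314010620117), 84.69001007080078)
```

View pics/w4.png

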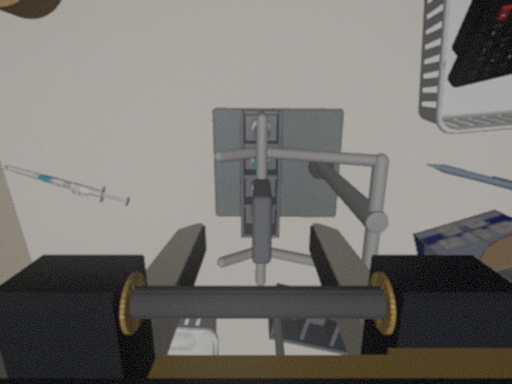

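The wrist picture shows the tab at (262,220), centred between the fingertips at u≈205 and 310 and lined up with them. I'll descend and close on it.

{"api": "arm_command", "payload": {"targets": [{"x": 0.002, "y": 0, "z": -0.04, "rx": 0, "ry": 0, "rz": 0, "claw": 90}, {"x": 0.002, "y": 0, "z": -0.08, "rx": 0, "ry": 0, "rz": 0, "claw": 90}, {"x": 0.002, "y": 0, "z": -0.08, "rx": 0, "ry": 0, "rz": 0, "claw": 90}, {"x": 0.002, "y": 0, "z": -0.08, "rx": 0, "ry": 0, "rz": 0, "claw": 255}, {"x": 0.002, "y": 0, "z": -0.08, "rx": 0, "ry": 0, "rz": 0, "claw": 255}, {"x": 0.002, "y": 0, "z": -0.08, "rx": 0, "ry": 0, "rz": 0, "claw": 255}, {"x": 0.002, "y": 0, "z": -0.08, "rx": 0, "ry": 0, "rz": 0, "claw": 255}, {"x": 0.002, "y": 0, "z": -0.08, "rx": 0, "ry": 0, "rz": 0, "claw": 255}], "squeeze": 35}}

```text
t: 3.8
tool_pos: [0.5435, -0.1983, 0.2035]
orientation: [2.315, 2.121, 0.001]
force: [-0.4, -0.3, -1.0]
opening: 0.0315
gripper_force: 0.0
```

{"api": "arm_command", "payload": {"targets": [{"x": 0, "y": 0, "z": 0, "rx": 0, "ry": 0, "rz": 0, "claw": 255}, {"x": 0, "y": 0, "z": 0, "rx": 0, "ry": 0, "rz": 0, "claw": 255}, {"x": 0, "y": 0, "z": 0, "rx": 0, "ry": 0, "rz": 0, "claw": 255}, {"x": 0, "y": 0, "z": 0, "rx": 0, "ry": 0, "rz": 0, "claw": 255}, {"x": 0, "y": 0, "z": 0, "rx": 0, "ry": 0, "rz": 0, "claw": 255}, {"x": 0, "y": 0, "z": 0, "rx": 0, "ry": 0, "rz": 0, "claw": 255}]}}

```text
t: 4.3
tool_pos: [0.543, -0.198, 0.2023]
orientation: [2.316, 2.123, 0.0]
force: [-0.2, -0.3, 0.8]
opening: 0.0117
gripper_force: 35.0
```

{"api": "arm_command", "payload": {"targets": [{"x": 0, "y": 0, "z": 0.005, "rx": 0, "ry": 0, "rz": 0, "claw": 255}, {"x": 0, "y": 0, "z": 0.015, "rx": 0, "ry": 0, "rz": 0, "claw": 255}, {"x": 0, "y": 0, "z": 0.025, "rx": 0, "ry": 0, "rz": 0, "claw": 255}, {"x": 0, "y": 0, "z": 0.037, "rx": 0, "ry": 0, "rz": 0, "claw": 255}, {"x": 0, "y": 0, "z": 0.05, "rx": 0, "ry": 0, "rz": 0, "claw": 255}, {"x": 0, "y": 0, "z": 0.063, "rx": 0, "ry": 0, "rz": 0, "claw": 255}, {"x": 0, "y": 0, "z": 0.076, "rx": 0, "ry": 0, "rz": 0, "claw": 255}, {"x": 0, "y": 0, "z": 0.086, "rx": 0, "ry": 0, "rz": 0, "claw": 255}, {"x": 0, "y": 0, "z": 0.09, "rx": 0, "ry": 0, "rz": 0, "claw": 255}, {"x": 0, "y": 0, "z": 0.09, "rx": 0, "ry": 0, "rz": 0, "claw": 255}]}}

```text
t: 5.13
tool_pos: [0.5434, -0.1982, 0.2482]
orientation: [2.315, 2.122, 0.001]
force: [0.5, -1.6, -2.9]
opening: 0.0118
gripper_force: 35.0
```

```bash
python3 - <<'E'
from h import *
p,d,c=save("side","s2"); cv2.imwrite("pics/s2c.png",cv2.resize(p[150:270,210:370,::-1],(800,600),interpolation=2))
E
```

```text
(no output)
```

View pics/s2c.png

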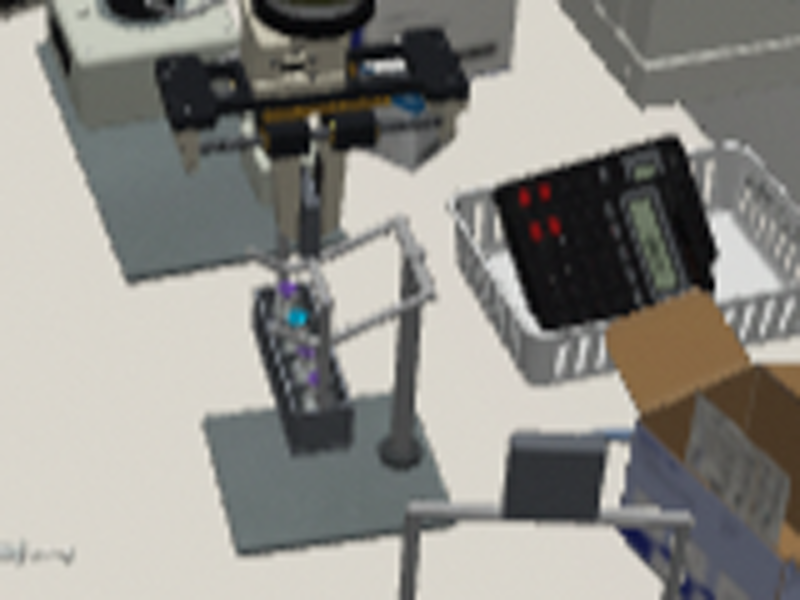

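The crop shows the carrier off the stand at about (300,370), level, with the caps in place and the bar clear above the prongs. I'll back out towards the robot.

{"api": "arm_command", "payload": {"targets": [{"x": -0.01, "y": 0, "z": 0, "rx": 0, "ry": 0, "rz": 0, "claw": 255}, {"x": -0.03, "y": 0, "z": 0, "rx": 0, "ry": 0, "rz": 0, "claw": 255}, {"x": -0.055, "y": 0, "z": 0, "rx": 0, "ry": 0, "rz": 0, "claw": 255}, {"x": -0.08, "y": 0, "z": 0, "rx": 0, "ry": 0, "rz": 0, "claw": 255}, {"x": -0.105, "y": 0, "z": 0, "rx": 0, "ry": 0, "rz": 0.005, "claw": 255}, {"x": -0.13, "y": 0.004, "z": 0, "rx": 0, "ry": 0, "rz": 0.01, "claw": 255}, {"x": -0.155, "y": 0.012, "z": 0, "rx": 0, "ry": 0, "rz": 0.015, "claw": 255}, {"x": -0.175, "y": 0.03, "z": 0, "rx": 0, "ry": 0, "rz": 0.02, "claw": 255}, {"x": -0.19, "y": 0.055, "z": 0, "rx": 0, "ry": 0, "rz": 0.025, "claw": 255}, {"x": -0.19, "y": 0.085, "z": 0, "rx": 0, "ry": 0, "rz": 0.03, "claw": 255}]}}

```text
t: 6.02
tool_pos: [0.4462, -0.1555, 0.2466]
orientation: [-2.252, -2.19, 0.001]
force: [-0.5, 0.3, -2.0]
opening: 0.0119
gripper_force: 35.0
```

{"api": "arm_command", "payload": {"targets": [{"x": 0, "y": 0.03, "z": 0, "rx": 0, "ry": 0, "rz": 0.004, "claw": 255}, {"x": 0, "y": 0.065, "z": 0, "rx": 0, "ry": 0, "rz": 0.008, "claw": 255}, {"x": 0, "y": 0.105, "z": 0, "rx": 0, "ry": 0, "rz": 0.012, "claw": 255}, {"x": 0, "y": 0.15, "z": 0, "rx": 0, "ry": 0, "rz": 0.015, "claw": 255}, {"x": 0, "y": 0.2, "z": 0, "rx": 0, "ry": 0, "rz": 0.015, "claw": 255}, {"x": 0, "y": 0.25, "z": 0, "rx": 0, "ry": 0, "rz": 0.015, "claw": 255}, {"x": 0, "y": 0.3, "z": 0, "rx": 0, "ry": 0, "rz": 0.015, "claw": 255}, {"x": 0, "y": 0.35, "z": 0, "rx": 0, "ry": 0, "rz": 0.015, "claw": 255}, {"x": 0, "y": 0.395, "z": 0, "rx": 0, "ry": 0, "rz": 0.015, "claw": 255}, {"x": 0, "y": 0.435, "z": 0, "rx": 0, "ry": 0, "rz": 0.015, "claw": 255}]}}

```text
t: 6.85
tool_pos: [0.4473, 0.0633, 0.2467]
orientation: [-2.217, -2.225, 0.0]
force: [-0.2, -0.6, -3.4]
opening: 0.012
gripper_force: 35.0
```

{"api": "arm_command", "payload": {"targets": [{"x": 0, "y": 0.035, "z": 0, "rx": 0, "ry": 0, "rz": 0, "claw": 255}, {"x": 0, "y": 0.07, "z": 0, "rx": 0, "ry": 0, "rz": 0, "claw": 255}, {"x": 0, "y": 0.1, "z": 0, "rx": 0, "ry": 0, "rz": 0, "claw": 255}, {"x": 0, "y": 0.125, "z": 0, "rx": 0, "ry": 0, "rz": 0, "claw": 255}, {"x": 0, "y": 0.14, "z": 0, "rx": 0, "ry": 0, "rz": 0, "claw": 255}, {"x": 0, "y": 0.145, "z": 0, "rx": 0, "ry": 0, "rz": 0, "claw": 255}, {"x": 0, "y": 0.145, "z": 0, "rx": 0, "ry": 0, "rz": 0, "claw": 255}, {"x": 0, "y": 0.145, "z": 0, "rx": 0, "ry": 0, "rz": 0, "claw": 255}]}}

```text
t: 7.52
tool_pos: [0.4478, 0.134, 0.247]
orientation: [2.218, 2.225, -0.001]
force: [-0.4, -0.5, -3.8]
opening: 0.0113
gripper_force: 35.0
```

```bash
python3 - <<'E'
from h import *
p,d,c=save("wrist","w5"); P=cloud(d,c); print(robot.read_state()["tool_pos"])
q,e,cc=save("scene","s5"); cv2.imwrite("pics/m5.png",np.hstack([cv2.resize(p[:,:,::-1],(400,300)),cv2.resize(q[110:230,150:310,::-1],(400,300),interpolation=2)]))
def sel(P,x,y,z): return (P[...,0]>x[0])&(P[...,0]<x[1])&(P[...,1]>y[0])&(P[...,1]<y[1])&(P[...,2]>z[0])&(P[...,2]<z[1])
for PP in(P,cloud(e,cc)):
  for nm,x,y,z in[("prongR",(.53,.6),(.085,.115),(.158,.192)),("prongL",(.53,.6),(.16,.19),(.158,.192)),("bar+tab",(.43,.47),(.05,.22),(.205,.235)),("cross",(.615,.645),(.06,.22),(.19,.203))]:
    g=PP[sel(PP,x,y,z)]
    if len(g): print(nm,len(g),g.mean(0).round(4),g.min(0).round(3),g.max(0).round(3))
E
```

```text
[0.44792999 0.13383066 0.2470464 ]
prongR 937 [0.5686 0.0998 0.1775] [0.53  0.095 0.166] [0.6   0.103 0.189]
prongL 1112 [0.5696 0.1787 0.178 ] [0.53  0.174 0.168] [0.6   0.182 0.189]
bar+tab 1215 [0.4477 0.1786 0.224 ] [0.436 0.141 0.206] [0.459 0.204 0.235]
cross 474 [0.6234 0.1154 0.1949] [0.615 0.095 0.19 ] [0.632 0.182 0.201]
prongR 54 [0.5703 0.0953 0.174 ] [0.532 0.092 0.164] [0.599 0.1   0.184]
prongL 49 [0.5645 0.1753 0.1745] [0.53  0.17  0.165] [0.599 0.182 0.185]
bar+tab 95 [0.4454 0.1212 0.2207] [0.441 0.068 0.205] [0.453 0.201 0.235]
cross 87 [0.63   0.1326 0.1975] [0.617 0.092 0.19 ] [0.639 0.18  0.203]
```

View pics/m5.png

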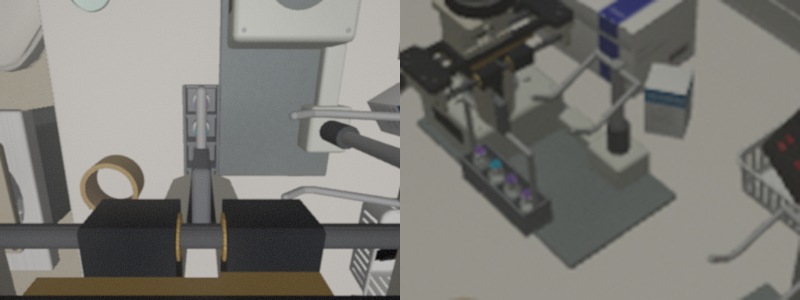

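The composite shows the carrier level in front of the mixer's hook with all four vials in it. The bar is centred on the prongs to within about 2 mm. I'll move in along +x.

{"api": "arm_command", "payload": {"targets": [{"x": 0.015, "y": 0.001, "z": 0, "rx": 0, "ry": 0, "rz": 0, "claw": 255}, {"x": 0.04, "y": 0.003, "z": 0, "rx": 0, "ry": 0, "rz": 0, "claw": 255}, {"x": 0.07, "y": 0.003, "z": 0, "rx": 0, "ry": 0, "rz": 0, "claw": 255}, {"x": 0.1, "y": 0.003, "z": 0, "rx": 0, "ry": 0, "rz": 0, "claw": 255}, {"x": 0.13, "y": 0.003, "z": 0, "rx": 0, "ry": 0, "rz": 0, "claw": 255}, {"x": 0.16, "y": 0.003, "z": 0, "rx": 0, "ry": 0, "rz": 0, "claw": 255}, {"x": 0.19, "y": 0.003, "z": 0, "rx": 0, "ry": 0, "rz": 0, "claw": 255}, {"x": 0.21, "y": 0.003, "z": 0, "rx": 0, "ry": 0, "rz": 0, "claw": 255}, {"x": 0.22, "y": 0.003, "z": 0, "rx": 0, "ry": 0, "rz": 0, "claw": 255}, {"x": 0.22, "y": 0.003, "z": 0, "rx": 0, "ry": 0, "rz": 0, "claw": 255}]}}

```text
t: 8.45
tool_pos: [0.5589, 0.1354, 0.2467]
orientation: [-2.219, -2.224, 0.001]
force: [-0.5, -0.1, -3.2]
opening: 0.0118
gripper_force: 35.0
```

{"api": "arm_command", "payload": {"targets": [{"x": 0, "y": 0, "z": -0.01, "rx": 0, "ry": 0, "rz": 0, "claw": 255}, {"x": 0, "y": 0, "z": -0.025, "rx": 0, "ry": 0, "rz": 0, "claw": 255}, {"x": 0, "y": 0, "z": -0.04, "rx": 0, "ry": 0, "rz": 0, "claw": 255}, {"x": 0, "y": 0, "z": -0.055, "rx": 0, "ry": 0, "rz": 0, "claw": 255}, {"x": 0, "y": 0, "z": -0.068, "rx": 0, "ry": 0, "rz": 0, "claw": 255}, {"x": 0, "y": 0, "z": -0.076, "rx": 0, "ry": 0, "rz": 0, "claw": 255}, {"x": 0, "y": 0, "z": -0.082, "rx": 0, "ry": 0, "rz": 0, "claw": 255}, {"x": 0, "y": 0, "z": -0.082, "rx": 0, "ry": 0, "rz": 0, "claw": 255}]}}

```text
t: 9.12
tool_pos: [0.5575, 0.136, 0.2052]
orientation: [-2.217, -2.224, 0.002]
force: [0.6, -0.5, -2.4]
opening: 0.0119
gripper_force: 35.0
```

{"api": "arm_command", "payload": {"targets": [{"x": 0, "y": 0, "z": -0.003, "rx": 0, "ry": 0, "rz": 0, "claw": 255}, {"x": 0, "y": 0, "z": -0.006, "rx": 0, "ry": 0, "rz": 0, "claw": 255}, {"x": 0, "y": 0, "z": -0.008, "rx": 0, "ry": 0, "rz": 0, "claw": 255}, {"x": 0, "y": 0, "z": -0.008, "rx": 0, "ry": 0, "rz": 0, "claw": 255}, {"x": 0, "y": 0, "z": -0.008, "rx": 0, "ry": 0, "rz": 0, "claw": 255}]}}

```text
t: 9.53
tool_pos: [0.5582, 0.136, 0.2025]
orientation: [2.218, 2.224, 0.001]
force: [0.1, 0.7, -3.0]
opening: 0.0119
gripper_force: 35.0
```

{"api": "arm_command", "payload": {"targets": [{"x": 0, "y": 0, "z": -0.002, "rx": 0, "ry": 0, "rz": 0, "claw": 255}, {"x": 0, "y": 0, "z": -0.004, "rx": 0, "ry": 0, "rz": 0, "claw": 255}, {"x": 0, "y": 0, "z": -0.004, "rx": 0, "ry": 0, "rz": 0, "claw": 255}, {"x": 0, "y": 0, "z": -0.004, "rx": 0, "ry": 0, "rz": 0, "claw": 255}]}}

```text
t: 9.87
tool_pos: [0.5583, 0.136, 0.202]
orientation: [2.217, 2.224, 0.002]
force: [-4.3, -0.9, 7.4]
opening: 0.0121
gripper_force: 35.0
```

Contact comes from the rear slope of the prongs, so I'll ease up and shift 3 mm to the front.

{"api": "arm_command", "payload": {"targets": [{"x": 0, "y": 0, "z": 0.006, "rx": 0, "ry": 0, "rz": 0, "claw": 255}, {"x": -0.006, "y": 0, "z": 0.006, "rx": 0, "ry": 0, "rz": 0, "claw": 255}, {"x": -0.006, "y": 0, "z": 0.003, "rx": 0, "ry": 0, "rz": 0, "claw": 255}, {"x": -0.006, "y": 0, "z": 0, "rx": 0, "ry": 0, "rz": 0, "claw": 255}, {"x": -0.006, "y": 0, "z": 0, "rx": 0, "ry": 0, "rz": 0, "claw": 255}, {"x": -0.006, "y": 0, "z": 0, "rx": 0, "ry": 0, "rz": 0, "claw": 255}]}}

```text
t: 10.37
tool_pos: [0.5565, 0.1361, 0.2022]
orientation: [2.216, 2.223, 0.006]
force: [0.7, -0.5, 7.4]
opening: 0.0115
gripper_force: 35.0
```

The force is now purely vertical, so the bar sits on the flat. I'll release.

{"api": "arm_command", "payload": {"targets": [{"x": 0, "y": 0, "z": 0.001, "rx": 0, "ry": 0, "rz": 0, "claw": 255}, {"x": 0, "y": 0, "z": 0.001, "rx": 0, "ry": 0, "rz": 0, "claw": 200}, {"x": 0, "y": 0, "z": 0.001, "rx": 0, "ry": 0, "rz": 0, "claw": 150}, {"x": 0, "y": 0, "z": 0.001, "rx": 0, "ry": 0, "rz": 0, "claw": 120}, {"x": 0, "y": 0, "z": 0.001, "rx": 0, "ry": 0, "rz": 0, "claw": 120}, {"x": 0, "y": 0, "z": 0.001, "rx": 0, "ry": 0, "rz": 0, "claw": 120}, {"x": 0, "y": 0, "z": 0.001, "rx": 0, "ry": 0, "rz": 0, "claw": 120}]}}

```text
t: 10.95
tool_pos: [0.5548, 0.136, 0.2004]
orientation: [-2.218, -2.224, 0.001]
force: [-1.2, 0.8, -0.1]
opening: 0.0465
gripper_force: 0.0
```

{"api": "arm_command", "payload": {"targets": [{"x": 0, "y": 0, "z": 0.02, "rx": 0, "ry": 0, "rz": 0, "claw": 120}, {"x": 0, "y": 0, "z": 0.05, "rx": 0, "ry": 0, "rz": 0, "claw": 120}, {"x": 0, "y": 0, "z": 0.1, "rx": 0, "ry": 0, "rz": 0, "claw": 120}, {"x": 0, "y": 0, "z": 0.18, "rx": 0, "ry": 0, "rz": 0, "claw": 120}, {"x": 0, "y": 0, "z": 0.2, "rx": 0, "ry": 0, "rz": 0, "claw": 120}, {"x": 0, "y": 0, "z": 0.2, "rx": 0, "ry": 0, "rz": 0, "claw": 120}]}}

```text
t: 11.45
tool_pos: [0.5571, 0.1363, 0.3068]
orientation: [2.214, 2.221, 0.011]
force: [0.2, 0.4, 0.3]
opening: 0.0492
gripper_force: 0.0
```

```bash
python3 - <<'E'
from h import *
p,d,c=save("wrist","w6"); q,e,cc=save("scene","s6"); print(robot.read_state()["tool_pos"])
cv2.imwrite("pics/m6.png",np.hstack([cv2.resize(p[:,:,::-1],(400,300)),cv2.resize(q[110:230,150:310,::-1],(400,300),interpolation=2)]))
def sel(P,x,y,z): return (P[...,0]>x[0])&(P[...,0]<x[1])&(P[...,1]>y[0])&(P[...,1]<y[1])&(P[...,2]>z[0])&(P[...,2]<z[1])
P=cloud(d,c); h=cv2.cvtColor(p,cv2.COLOR_RGB2HSV)
for nm,PP in(("w",P),("s",cloud(e,cc))):
    g=PP[sel(PP,(.53,.58),(.09,.18),(.215,.23))]; print(nm,"tabtop",len(g),g.mean(0).round(4),cv2.minAreaRect((g[:,:2]*1000).astype(np.float32)))
    g=PP[sel(PP,(.53,.58),(.06,.21),(.165,.19))]; print("bar",g.min(0),g.max(0),g.mean(0))
    for a,b in((.06,.09),(.18,.21)):
        g=PP[sel(PP,(.545,.575),(a,b),(.165,.2))]; 
        if len(g): print(" end",len(g),g.mean(0).round(4),g[:,2].max())
    g=PP[sel(PP,(.5,.62),(.26,.39),(.126,.15))]; print("dialtop",len(g),g.mean(0) if len(g) else "")
E
```

```text
[0.55531467 0.13602979 0.30146221]
w tabtop 797 [0.5575 0.1405 0.2239] ((557.558837890625, 139.0540008544922), (11.473978996276855, 43.75836181640625), 0.058584339916706085)
bar [0.53034992 0.07297647 0.16735836] [0.57982601 0.20550449 0.1898283 ] [0.55519261 0.14865701 0.17831881]
 end 122 [0.5566 0.0819 0.1785] 0.18074592989879074
 end 326 [0.5577 0.1903 0.1774] 0.1813205934227029
dialtop 73 [0.57132365 0.30205342 0.1321327 ]
s tabtop 51 [0.5541 0.135  0.2208] ((555.5155639648438, 135.5675048828125), (42.38492965698242, 14.058284759521484), 85.8915023803711)
bar [0.53003857 0.06911715 0.1653482 ] [0.57926278 0.20070498 0.18961952] [0.55262409 0.12879417 0.17694886]
 end 21 [0.5547 0.0776 0.1741] 0.1802647343685393
 end 16 [0.5539 0.1917 0.1745] 0.17960178553769046
dialtop 64 [0.55787951 0.32448399 0.13160989]
```

View pics/m6.png

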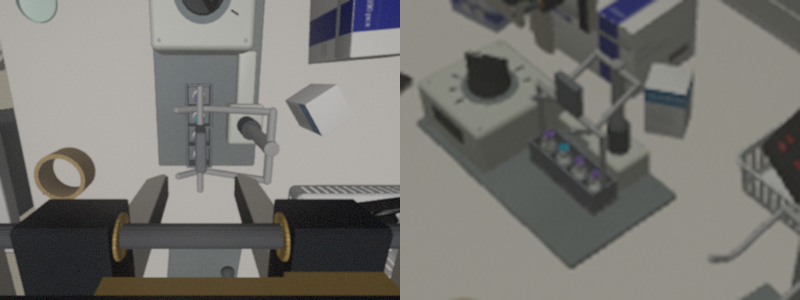

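The composite shows the carrier hanging on the mixer's hook: the bar is level across both prongs at z≈0.179, with the four vials in it. Now I go over the dial, turned by +30° to suit the bar.

{"api": "arm_command", "payload": {"targets": [{"x": 0.004, "y": 0.08, "z": 0, "rx": 0, "ry": 0, "rz": 0.06, "claw": 120}, {"x": 0.004, "y": 0.16, "z": 0, "rx": 0, "ry": 0, "rz": 0.12, "claw": 120}, {"x": 0.004, "y": 0.24, "z": 0, "rx": 0, "ry": 0, "rz": 0.18, "claw": 120}, {"x": 0.004, "y": 0.32, "z": 0, "rx": 0, "ry": 0, "rz": 0.24, "claw": 120}, {"x": 0.004, "y": 0.378, "z": 0, "rx": 0, "ry": 0, "rz": 0.262, "claw": 120}, {"x": 0.004, "y": 0.378, "z": -0.06, "rx": 0, "ry": 0, "rz": 0.262, "claw": 120}, {"x": 0.004, "y": 0.378, "z": -0.14, "rx": 0, "ry": 0, "rz": 0.262, "claw": 120}, {"x": 0.004, "y": 0.378, "z": -0.22, "rx": 0, "ry": 0, "rz": 0.262, "claw": 120}, {"x": 0.004, "y": 0.378, "z": -0.24, "rx": 0, "ry": 0, "rz": 0.262, "claw": 120}, {"x": 0.004, "y": 0.378, "z": -0.24, "rx": 0, "ry": 0, "rz": 0.262, "claw": 120}]}}

```text
t: 12.38
tool_pos: [0.5533, 0.3232, 0.1741]
orientation: [-1.563, -2.718, 0.015]
force: [-0.8, -0.2, 0.3]
opening: 0.0491
gripper_force: 0.0
```

```bash
python3 - <<'E'
from h import *
p,d,c=save("wrist","w7"); s=robot.read_state(); T=cv2.Rodrigues(s["orientation"])[0]; print(s["tool_pos"],np.degrees(np.arctan2(T[1,1],T[0,1])),T[:,2],s["q"])
def sel(P,x,y,z): return (P[...,0]>x[0])&(P[...,0]<x[1])&(P[...,1]>y[0])&(P[...,1]<y[1])&(P[...,2]>z[0])&(P[...,2]<z[1])
P=cloud(d,c); g=P[sel(P,(.5,.62),(.27,.39),(.13,.142))]; m=g[:,:2].mean(0);w,v=np.linalg.eigh(np.cov((g[:,:2]-m).T)); print(len(g),g.mean(0),np.degrees(np.arctan2(v[1,1],v[0,1])))
cv2.imwrite("pics/w7s.png",p[:,:,::-1])
E
```

```text
[0.55533672 0.32408076 0.17826075] 30.184741049871395 [-0.00512455 -0.00245593 -0.99998385] [ 4.48536437e-01  2.79584887e-01  1.41813581e+00  9.32248991e-06
  1.44955464e+00 -7.82865468e-02]
1704 [0.55909254 0.32984194 0.13551156] 120.40886551410169
```

View pics/w7.png

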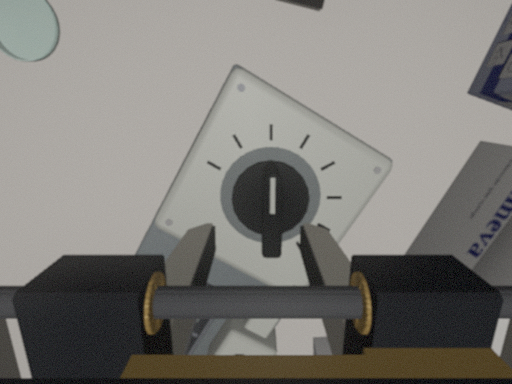

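The wrist picture confirms the pointer at the third mark: bar and white line at u≈272, with the third mark at (270,131). The bar is a few mm right of the finger midline, so I shift before descending.

{"api": "arm_command", "payload": {"targets": [{"x": 0.007, "y": 0.004, "z": 0, "rx": 0, "ry": 0, "rz": 0, "claw": 120}, {"x": 0.007, "y": 0.004, "z": -0.03, "rx": 0, "ry": 0, "rz": 0, "claw": 120}, {"x": 0.007, "y": 0.004, "z": -0.07, "rx": 0, "ry": 0, "rz": 0, "claw": 120}, {"x": 0.007, "y": 0.004, "z": -0.1, "rx": 0, "ry": 0, "rz": 0, "claw": 120}, {"x": 0.007, "y": 0.004, "z": -0.12, "rx": 0, "ry": 0, "rz": 0, "claw": 120}, {"x": 0.007, "y": 0.004, "z": -0.124, "rx": 0, "ry": 0, "rz": 0, "claw": 120}, {"x": 0.007, "y": 0.004, "z": -0.124, "rx": 0, "ry": 0, "rz": 0, "claw": 120}, {"x": 0.007, "y": 0.004, "z": -0.124, "rx": 0, "ry": 0, "rz": 0, "claw": 190}, {"x": 0.007, "y": 0.004, "z": -0.124, "rx": 0, "ry": 0, "rz": 0, "claw": 190}, {"x": 0.007, "y": 0.004, "z": -0.124, "rx": 0, "ry": 0, "rz": 0, "claw": 190}], "squeeze": 10}}

```text
t: 13.27
tool_pos: [0.5613, 0.3274, 0.1203]
orientation: [1.566, 2.722, 0.003]
force: [0.8, 0.1, -0.1]
opening: 0.0335
gripper_force: 0.0
```

{"api": "arm_command", "payload": {"targets": [{"x": 0, "y": 0, "z": 0, "rx": 0, "ry": 0, "rz": 0, "claw": 255}, {"x": 0, "y": 0, "z": 0, "rx": 0, "ry": 0, "rz": 0, "claw": 255}, {"x": 0, "y": 0, "z": 0, "rx": 0, "ry": 0, "rz": 0, "claw": 255}, {"x": 0, "y": 0, "z": 0, "rx": 0, "ry": 0, "rz": 0, "claw": 255}, {"x": 0, "y": 0, "z": 0, "rx": 0, "ry": 0, "rz": 0, "claw": 255}, {"x": 0, "y": 0, "z": 0, "rx": 0, "ry": 0, "rz": 0, "claw": 255}]}}

```text
t: 13.77
tool_pos: [0.5613, 0.3274, 0.1191]
orientation: [1.566, 2.722, 0.003]
force: [4.1, 2.7, -2.4]
opening: 0.0141
gripper_force: 10.0
```

{"api": "arm_command", "payload": {"targets": [{"x": 0.002, "y": 0.001, "z": 0, "rx": 0, "ry": 0, "rz": 0, "claw": 255}, {"x": 0.002, "y": 0.001, "z": 0, "rx": 0, "ry": 0, "rz": 0, "claw": 255}, {"x": 0.002, "y": 0.001, "z": 0, "rx": 0, "ry": 0, "rz": -0.03, "claw": 255}, {"x": 0.002, "y": 0.001, "z": 0, "rx": 0, "ry": 0, "rz": -0.07, "claw": 255}, {"x": 0.002, "y": 0.001, "z": 0, "rx": 0, "ry": 0, "rz": -0.11, "claw": 255}, {"x": 0.002, "y": 0.001, "z": 0, "rx": 0, "ry": 0, "rz": -0.15, "claw": 255}, {"x": 0.002, "y": 0.001, "z": 0, "rx": 0, "ry": 0, "rz": -0.19, "claw": 255}, {"x": 0.002, "y": 0.001, "z": 0, "rx": 0, "ry": 0, "rz": -0.23, "claw": 255}, {"x": 0.002, "y": 0.001, "z": 0, "rx": 0, "ry": 0, "rz": -0.262, "claw": 255}, {"x": 0.002, "y": 0.001, "z": 0, "rx": 0, "ry": 0, "rz": -0.262, "claw": 255}], "squeeze": 25}}

```text
t: 14.6
tool_pos: [0.5602, 0.3272, 0.119]
orientation: [-2.222, -2.219, 0.004]
force: [-7.5, -3.2, 7.6]
opening: 0.0138
gripper_force: 25.0
```

{"api": "arm_command", "payload": {"targets": [{"x": -0.003, "y": -0.001, "z": 0.001, "rx": 0, "ry": 0, "rz": -0.04, "claw": 255}, {"x": -0.003, "y": -0.001, "z": 0.001, "rx": 0, "ry": 0, "rz": -0.09, "claw": 255}, {"x": -0.003, "y": -0.001, "z": 0.001, "rx": 0, "ry": 0, "rz": -0.14, "claw": 255}, {"x": -0.003, "y": -0.001, "z": 0.001, "rx": 0, "ry": 0, "rz": -0.19, "claw": 255}, {"x": -0.003, "y": -0.001, "z": 0.001, "rx": 0, "ry": 0, "rz": -0.24, "claw": 255}, {"x": -0.003, "y": -0.001, "z": 0.001, "rx": 0, "ry": 0, "rz": -0.29, "claw": 255}, {"x": -0.003, "y": -0.001, "z": 0.001, "rx": 0, "ry": 0, "rz": -0.34, "claw": 255}, {"x": -0.003, "y": -0.001, "z": 0.001, "rx": 0, "ry": 0, "rz": -0.39, "claw": 255}, {"x": -0.003, "y": -0.001, "z": 0.001, "rx": 0, "ry": 0, "rz": -0.39, "claw": 255}]}}

```text
t: 15.35
tool_pos: [0.5584, 0.3279, 0.1191]
orientation: [-2.899, -1.205, 0.004]
force: [-6.2, 2.4, 3.8]
opening: 0.0141
gripper_force: 25.0
```

{"api": "arm_command", "payload": {"targets": [{"x": -0.002, "y": 0.001, "z": 0, "rx": 0, "ry": 0, "rz": -0.04, "claw": 255}, {"x": -0.002, "y": 0.001, "z": 0, "rx": 0, "ry": 0, "rz": -0.09, "claw": 255}, {"x": -0.002, "y": 0.001, "z": 0, "rx": 0, "ry": 0, "rz": -0.14, "claw": 255}, {"x": -0.002, "y": 0.001, "z": 0, "rx": 0, "ry": 0, "rz": -0.19, "claw": 255}, {"x": -0.002, "y": 0.001, "z": 0, "rx": 0, "ry": 0, "rz": -0.24, "claw": 255}, {"x": -0.002, "y": 0.001, "z": 0, "rx": 0, "ry": 0, "rz": -0.29, "claw": 255}, {"x": -0.002, "y": 0.001, "z": 0, "rx": 0, "ry": 0, "rz": -0.34, "claw": 255}, {"x": -0.002, "y": 0.001, "z": 0, "rx": 0, "ry": 0, "rz": -0.39, "claw": 255}, {"x": -0.002, "y": 0.001, "z": 0, "rx": 0, "ry": 0, "rz": -0.393, "claw": 255}, {"x": -0.002, "y": 0.001, "z": 0, "rx": 0, "ry": 0, "rz": -0.393, "claw": 255}]}}

```text
t: 16.18
tool_pos: [0.5575, 0.3296, 0.1191]
orientation: [-3.139, -0.013, 0.003]
force: [-4.8, 8.5, 1.7]
opening: 0.0135
gripper_force: 25.0
```

{"api": "arm_command", "payload": {"targets": [{"x": 0, "y": 0, "z": 0, "rx": 0, "ry": 0, "rz": -0.004, "claw": 200}, {"x": 0, "y": 0, "z": 0, "rx": 0, "ry": 0, "rz": -0.004, "claw": 120}, {"x": 0, "y": 0, "z": 0, "rx": 0, "ry": 0, "rz": -0.004, "claw": 120}, {"x": 0, "y": 0, "z": 0, "rx": 0, "ry": 0, "rz": -0.004, "claw": 120}, {"x": 0, "y": 0, "z": 0, "rx": 0, "ry": 0, "rz": -0.004, "claw": 120}, {"x": 0, "y": 0, "z": 0.06, "rx": 0, "ry": 0, "rz": -0.004, "claw": 120}, {"x": 0, "y": 0, "z": 0.14, "rx": 0, "ry": 0, "rz": -0.004, "claw": 120}, {"x": 0, "y": 0, "z": 0.22, "rx": 0, "ry": 0, "rz": -0.004, "claw": 120}, {"x": 0, "y": 0, "z": 0.3, "rx": 0, "ry": 0, "rz": -0.004, "claw": 120}, {"x": 0, "y": 0, "z": 0.34, "rx": 0, "ry": 0, "rz": -0.004, "claw": 120}]}}

```text
t: 17.02
tool_pos: [0.5604, 0.3279, 0.2959]
orientation: [-3.138, 0.001, -0.01]
force: [0.6, 0.3, 1.8]
opening: 0.0489
gripper_force: 0.0
```

{"api": "arm_command", "payload": {"targets": [{"x": -0.06, "y": 0.06, "z": 0.06, "rx": 0, "ry": 0, "rz": 0, "claw": 120}, {"x": -0.12, "y": 0.12, "z": 0.12, "rx": 0, "ry": 0, "rz": 0, "claw": 120}, {"x": -0.18, "y": 0.18, "z": 0.12, "rx": 0, "ry": 0, "rz": 0, "claw": 120}, {"x": -0.24, "y": 0.2, "z": 0.12, "rx": 0, "ry": 0, "rz": 0, "claw": 120}, {"x": -0.26, "y": 0.2, "z": 0.12, "rx": 0, "ry": 0, "rz": 0, "claw": 120}, {"x": -0.26, "y": 0.2, "z": 0.12, "rx": 0, "ry": 0, "rz": 0, "claw": 120}]}}

```text
t: 17.52
tool_pos: [0.4258, 0.4295, 0.3506]
orientation: [-3.14, -0.006, -0.001]
force: [0.3, -0.0, 0.6]
opening: 0.0493
gripper_force: 0.0
```

```bash
python3 - <<'E'
from h import *
p,d,c=save("wrist","w8"); q,e,cc=save("scene","s8"); s=robot.read_state(); print(s["tool_pos"],s["t"])
def sel(P,x,y,z): return (P[...,0]>x[0])&(P[...,0]<x[1])&(P[...,1]>y[0])&(P[...,1]<y[1])&(P[...,2]>z[0])&(P[...,2]<z[1])
for pp,P in((p,cloud(d,c)),(q,cloud(e,cc))):
    h=cv2.cvtColor(pp,cv2.COLOR_RGB2HSV); m=sel(P,(.5,.62),(.26,.39),(.126,.15)); g=P[m]
    if len(g)<10: continue
    k=g[:,:2].mean(0);w,v=np.linalg.eigh(np.cov((g[:,:2]-k).T)); print("bar",len(g),g.mean(0),np.degrees(np.arctan2(v[1,1],v[0,1])))
    g=P[m&(h[...,2]>110)]; print("white",len(g),g.mean(0) if len(g) else "")
P=cloud(e,cc); g=P[sel(P,(.53,.58),(.09,.18),(.215,.23))]; print("tab",g.mean(0)); print("dish",P[196,120],"swab",P[148,257])
cv2.imwrite("pics/m8.png",np.hstack([cv2.resize(p[:,:,::-1],(400,300)),cv2.resize(q[110:230,110:270,::-1],(400,300),interpolation=2)]))
E
```

```text
[0.42872873 0.42762553 0.34947294] 17.6167
bar 820 [0.55959857 0.3295303  0.13473982] -179.92452311431734
white 115 [0.57727037 0.32829572 0.13621046]
bar 68 [0.55650576 0.32364544 0.13221074] 178.9568068829434
white 0 
tab [0.55411969 0.13547254 0.22034358]
dish [ 0.28609431  0.34506711 -0.00389617] swab [0.73742255 0.14999089 0.07730782]
```

View pics/m8.png

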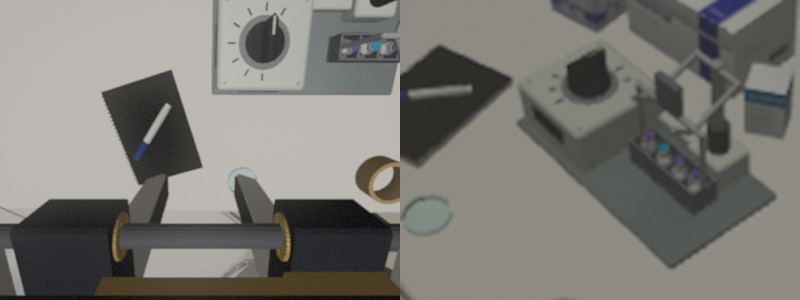

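The picture shows the dial's white line pointing to +x, i.e. 180°, which is four clicks on from 60°. The carrier hangs level with its four vials, and the gripper is clear of everything.

```bash
python3 -c "
from plant import robot; print(robot.close_job())"
```

```text
the job is handed in; nothing more can be done
None
```

The carrier hangs level on the mixer's hook with its four vials in it, the dial is four clicks clockwise from its start (60° to 180°) and released, and the job was handed in at about 17.6 s; the verdict was not shown.

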